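# Stand the glaze sample board up on its folding brace

## Robot

A 6-joint arm with a two-finger parallel gripper is mounted at the origin on a cart in front of the work surface, level with it; the furniture and walls round the work are solid. World frame = base frame: x ahead of the robot, y to its left, z up, the work surface at z = 0. Lengths are in m, angles in degrees, forces in N, time in s.
With the tool pointing down it reaches from about 0.375 to 0.825 m from the base axis. Payload 5.5 kg.
Tool frame: the origin (TCP) lies between the finger pads; the fingertips stand 11 mm ahead of it and the grasp point (between the pads) lies 8 mm behind it; z points along the fingers, y is the line along which they close (so a half turn about z gives the same grasp; the last joint's range is limited). The gripper opens to 85 mm and grips with 20 to 120 N. Pads are 22 mm wide; open, the fingers measure 114 mm over their backs; the gripper's body (76 mm by 85 mm) begins 54 mm behind the grasp point. The pads swing forward as they close: fully open they stand 13 mm farther back than shut.
Start: joints at [76.776, 17.962, -2.699, 69.339, 0, 90], TCP at [0.137, 0.584, 0.242] pointing down, gripper open.
Joint ranges: [-152.73, 152.73], [-39.44, 99.34], [-58.76, 71.6], [-118.89, 123.64], [-81.53, 83.1], [-180, 180]. Speed limits (degrees/s): [136.94, 136.94, 172.46, 180, 180, 180].

## Interface

Orientations are given as a 3x3 rotation matrix whose columns are the frame's x, y, z axes.
In Python, from plant import env gives the robot as it stands.
- The arm moves only by the shell command python3 -m pendant 'ROWS'. ROWS is JSON, a list of rows, each an object of numbers: "tx", "ty", "tz": the shift along the tool's x, y, z each as a share of 0.1 m, from -1 to 1; "wx", "wy", "wz": the turn, a rotation vector about the tool's x, y, z each as a share of pi rad, from -1 to 1; "hand": the closure, from -1 (fully open) to 1 (shut). In form: [{"tx": .., "ty": .., "tz": .., "wx": .., "wy": .., "wz": .., "hand": ..}, ...]. A call has 1 to 8 rows; each row shifts and turns the commanded pose from where the row before left it, along the tool's axes as they then stand; what a row does not reach is not made up. A row lasts 1/10 s, in which the tool goes at most 50 mm and 8.59 degrees, less where a joint would pass 70% of its speed; a pose out of reach is approached as far as the arm can. A call with a number of a shift or a turn outside -1 to 1 is refused whole. A call with a gripper value outside its range is refused whole. The fingers move at their own pace and stop on an object; the grip force is fixed at half the most. Time passes only in rows, so rows that do not move let the fingers close. It gives the time, the measured TCP pose, the force, the opening and the grip force at its end, in the units of the state.
- env.state(): the state, without advancing time (a new reading comes with each control period).
- env.capture(name): name is "scene" or "top" or "wrist"; returns (picture, depth): 384x512x3 uint8, red, green, blue; 384x512 float32, m along the optical axis (not along the pixel's ray), 0 where there is no reading.
- env.calibration(name): a dict with "mtx" (3x3 intrinsics, pixels), "camera_from_world" (4x4, takes a point from world to camera coordinates). Camera axes: x right, y down, z forward; pixel columns grow to the right and rows downward; lengths in m; the calibration is good to about 2 mm. A picture is of the moment at which its call begins: read the wrist's pose just before it. calibration takes no time and is no camera call; for the wrist camera it gives the pose at the moment of the call.
- env.sign_off(): hands the job in; it is judged then, once.
Trained networks look in the newest picture that a camera, given by its name, has taken for a name from the list of things; names that differ only in an ending like _2 or _b are one class to them, and where a whole thing is asked for, a point or a joint stands for the part that bears it (a point fixed in the world has none). Each returns a list of dicts, best first, with "conf" (0 to 1); they miss things now and then, are a little off and sometimes report something else, mostly with a low value. They report only what shows in the picture. A call takes as long as a camera call. They do not tell look-alikes from the thing itself.
- env.masks_of(name, camera): "pixels" (384x512 bool, what is visible of it) and "box" ([left, top, right, bottom] in pixels, round what is visible of it).
- env.landmark_of(name, camera): "xy" ([column, row] in pixels: a listed point, or the origin of a listed thing).
The state is a dict: "time_s": time; "joints": joint angles; "joint_vel": joint speeds; "tau": joint torques, N m; "ee_pos": TCP position; "tool_rot": TCP orientation; "ft_force": force on the tool from outside, world axes, zero at the start; "ft_torque": the same for the moment, N m; "opening": finger opening in m; "grip_force": force on a finger pad.
Only numpy, scipy, OpenCV 4.12 (cv2) and the standard library are available. Lean on these libraries where they do the work, as an engineer would, in place of code of your own. Each camera call takes 0.05 s, during which the arm holds its last target. There are 200 camera calls.

## Task

The paddle-shaped glaze sample board lies folded and face down on the bench. Set it up for display: swing the brace on its back right out until it snaps home past its ball catch and stays there by itself, then stand the board up on the open bench, reclining on its lower edge and its brace alone, with the tiles facing the front of the bench where you stand. It may be leaned on the trough of sponges to change your grip, but the trough and the other things must stay where they are.

Things in the scene. Friction and masses are not known exactly. Their poses are not given: they have to be found in the camera images.
- sample_board: Plywood board like a paddle, 140x140x12 mm, with a neck (handle) above it 44 mm wide to 202 mm height; 0.5 kg. Origin: middle of its lower edge, mid thickness; z up the board to the neck, y across, -x out of the face, +x out of the back. Six tiles on the face reach x = -15 mm; it starts lying on them, neck towards the trough, its back 21 mm above the bench, the neck 9 mm clear of it.
- board_neck (a point): Middle of the neck, 180 mm up the board, mid thickness. The neck is straight from 158 to 202 mm up, 12 mm thick in x, with a hanging hole; its narrow sides are 44 mm apart in y. On its back a brass catch barrel stands 20 mm proud, 12 mm wide, 155 to 168 mm up. Axes as the board's.
- brace (a joint): Angle of the brace from the board's back, rad: 0 folded, 0.66 at its end stop, home. A ridge on its head rides over a sprung ball: from about 0.05 to 0.40 the ball pushes it shut (up to 0.14 N m, 1.3 N at the foot), past 0.40 it pushes it on to 0.66 and holds it there. Standing with the brace home, the board reclines about 0.35 rad.
- brace_foot (a point): Point in the brace 112 mm from its hinge, 13 mm before its rubber end: where to take it by its two sides. The brace is a darker wooden bar down the middle of the board's back, 24 mm wide in y, 10 mm thick, 9 mm off the back when folded, foot near the board's lower edge. Axes as the board's when folded; they turn with the brace.
- brace_hinge (a point): Hinge axis of the brace (along the board's y), 132 mm up the board and 20 mm behind its mid plane, between brass cheeks.
- scrap_trough: Cream slip-cast trough, open on top, with orange sponge offcuts in it (up to 125 mm high); 0.7 kg. Its walls, 85 mm high, run from x = -66 to 84 mm and y = -47 to 38 mm about its origin, which is at underside level. Its +y wall looks towards the board.
- clay_block: Grey-brown block of clay, 89x62x56 mm, origin in the middle of its underside.
- masking_tape: Roll of masking tape lying flat, 76 mm across, 19 mm high; origin in the middle of its underside.
- speckle_cup: Speckled tumbler with a green rim, 68 mm wide, 91 mm high, standing; origin in the middle of its underside.
- water_bowl: Small green bowl, 86 mm across, 46 mm high; origin in the middle of its underside.
- bench_front (a point): Fixed point at the front of the bench; world axes (x away from the robot, y to its left).
There are look-alikes about, which are no part of the job. Of the things that look like the masking_tape, the larger one is meant.

How it is judged (in metres and radians):
On the way:
1. the brace has been swung out and has snapped home (value of joint brace above 0.62 rad), for 0.3 s.
At the end, for the whole second after the job is handed in: Brace home (over 0.62 of 0.66 rad); board still, standing on the bench on its lower edge and brace, touching none of the other things, reclining 0.27-0.43 rad, level across within 0.07 rad; facing the front within 0.75 rad, bench_front being in front of its face (value of joint brace above 0.62 rad and angle between sample_board's own z axis and vertical between 0.27 and 0.43 rad and angle between sample_board's own y axis and vertical between 1.5 and 1.64 rad and height (world z) of sample_board between -0.005 and 0.012 m and height (world z) of brace_foot between 0 and 0.03 m and angle between the y axis of sample_board and the y axis of bench_front, either way round below 0.75 rad and x of bench_front in the frame of sample_board below -0.01 m and contact force between sample_board and scrap_trough below 0.05 N and contact force between sample_board and clay_block below 0.05 N and contact force between sample_board and speckle_cup below 0.05 N and contact force between sample_board and water_bowl below 0.05 N and contact force between sample_board and masking_tape below 0.05 N and linear speed of sample_board below 0.02 m/s).
It fails at once if the trough was pushed away or lifted (more than 40 mm) (distance of scrap_trough from where it was at the start of the episode above 0.04 m).
It fails at once if another thing was knocked away (more than 40 mm) (distance of any of masking_tape, speckle_cup, clay_block, water_bowl from where it was at the start of the episode above 0.04 m).
It also fails if it takes over 67 s, if anything falls off the work surface, if the arm or the gripper's body presses on something with over 40 N, if the wrist force passes 120 N, or if a joint passes its speed limit or range.

## Working session

There is one attempt and no reset: what is moved stays moved. The work goes in short steps, Python scripts to look and compute and a shell command to move; the robot and the scene stay as the last step left them, time stands still between calls to the robot, and variables do not carry over. Pictures are saved under pics/ and viewed, at most 10 in all, crops included, and the job is handed in when it is done.

```bash
mkdir -p pics; ls; cat > h.py <<'E'
import numpy as np, cv2
from plant import env
def save(cam,fn):
    im,d=env.capture(cam); cv2.imwrite('pics/'+fn,cv2.cvtColor(im,cv2.COLOR_RGB2BGR)); return im,d
def toworld(cam,u,v,z,cal=None):
    c=cal or env.calibration(cam); K=np.array(c['mtx']);T=np.linalg.inv(np.array(c['camera_from_world']))
    p=np.array([(u-K[0,2])/K[0,0]*z,(v-K[1,2])/K[1,1]*z,z,1]); return (T@p)[:3]
def cloud(cam,d,mask):
    c=env.calibration(cam); K=np.array(c['mtx']);T=np.linalg.inv(np.array(c['camera_from_world']))
    v,u=np.nonzero(mask&(d>0)); z=d[v,u]
    P=np.stack([(u-K[0,2])/K[0,0]*z,(v-K[1,2])/K[1,1]*z,z,np.ones_like(z)])
    return (T@P)[:3].T
def ray(cam,uv,h):
    c=env.calibration(cam); K=np.array(c['mtx']);T=np.linalg.inv(np.array(c['camera_from_world']))
    r=T[:3,:3]@np.array([(uv[0]-K[0,2])/K[0,0],(uv[1]-K[1,2])/K[1,1],1]); o=T[:3,3]
    return o+r*(h-o[2])/r[2]
E
python3 - <<'E'
from h import *
np.set_printoptions(precision=4,suppress=True)
im1,d1=save('top','a.png'); im2,d2=save('scene','b.png')
cv2.imwrite('pics/ab.png',np.hstack([cv2.resize(cv2.imread('pics/a.png'),(400,300)),cv2.resize(cv2.imread('pics/b.png'),(400,300))]))
for n in ['sample_board','scrap_trough','clay_block','masking_tape','speckle_cup','water_bowl']:
    for m in env.masks_of(n,'top')[:3]:
        P=cloud('top',d1,m['pixels']); print(n,round(m['conf'],2),m['box'],P.min(0),P.max(0),np.median(P,0))
for n,h in [('sample_board',.015),('board_neck',.015),('brace_foot',.035),('brace_hinge',.035)]:
    for m in env.landmark_of(n,'top')[:2]: print(n,m['conf'],m['xy'],ray('top',m['xy'],h))
print(env.state())
E
```

```text
pics
sample_board 0.73 [151.4, 184.3, 223.8, 233.7] [ 0.4752  0.1262 -0.0002] [0.6139 0.3326 0.0484] [0.5438 0.2482 0.0224]
scrap_trough 0.95 [270.6, 207.3, 313.4, 274.6] [ 0.3882 -0.1044 -0.0014] [ 0.5508 -0.0078  0.1277] [ 0.4722 -0.0548  0.0794]
scrap_trough 0.44 [147.5, 182.7, 223.4, 231.0] [ 0.4743  0.1262 -0.0034] [0.6151 0.3349 0.0484] [0.544  0.2468 0.0224]
clay_block 0.84 [117.4, 146.9, 145.7, 179.4] [0.6316 0.3494 0.0003] [0.7204 0.4163 0.0599] [0.672  0.3786 0.0478]
masking_tape 0.65 [351.7, 232.5, 379.5, 257.0] [ 0.4271 -0.298   0.0001] [ 0.495  -0.2248  0.0255] [ 0.4614 -0.258   0.0197]
masking_tape 0.55 [323.3, 206.6, 341.5, 224.2] [ 0.5171 -0.1965 -0.0015] [ 0.5688 -0.1438  0.0181] [ 0.5404 -0.1692  0.013 ]
masking_tape 0.34 [151.1, 202.1, 205.5, 212.4] [0.5319 0.1809 0.0181] [0.5622 0.32   0.0484] [0.5461 0.252  0.0405]
speckle_cup 0.58 [173.2, 104.8, 198.5, 135.1] [ 0.7435  0.1969 -0.0005] [0.8102 0.2644 0.0946] [0.7902 0.2373 0.0556]
water_bowl 0.55 [224.0, 118.4, 252.9, 148.2] [0.7094 0.0511 0.0008] [0.7926 0.1312 0.0503] [0.7599 0.0911 0.0164]
sample_board 0.87 [1
[... 161 characters left out ...]
132.8, 163.8] [0.6626 0.375  0.035 ]
brace_hinge 0.85 [196.7, 206.9] [0.5506 0.1965 0.035 ]
brace_hinge 0.37 [368.3, 245.1] [ 0.4623 -0.2637  0.035 ]
{'time_s': 0.6, 'joints': array([76.7763, 17.9596, -2.7009, 69.3397, -0.0021, 90.0006]), 'joint_vel': array([ 0.0278, -0.039 ,  0.1215,  0.1091, -0.0722,  0.0276]), 'tau': array([ -0.0003, -53.9142,  33.9892,   0.0019,  -0.0001,  -0.    ]), 'ee_pos': array([0.1373, 0.5841, 0.2423]), 'tool_rot': array([[-0.9735,  0.2288,  0.    ],
       [ 0.2288,  0.9735, -0.    ],
       [-0.    , -0.    , -1.    ]]), 'ft_force': array([0.1249, 0.7264, 0.5222]), 'ft_torque': array([ 0.0327, -0.0309, -0.0079]), 'grip_force': 0.0, 'opening': 0.08537689162371757}
```

View pics/ab.png

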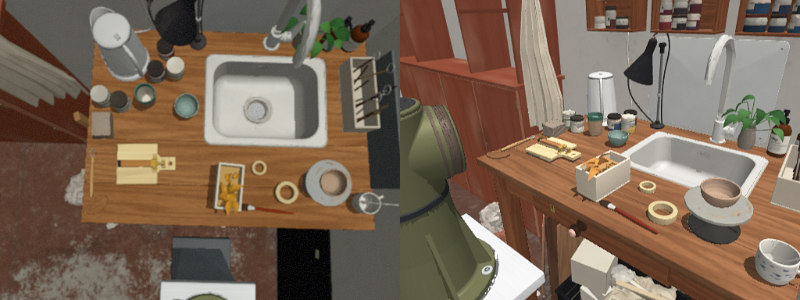

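View pics/a.png

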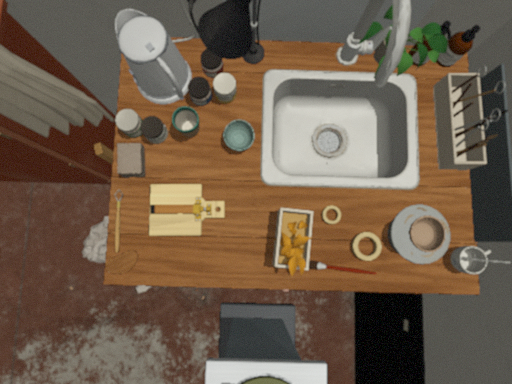

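Top view: the board is at px (150–224, 184–234) with its neck pointing right (‑y) towards the trough (275–313, 207–274). The brace runs along row ~209. I'll fit the board pose from depth.

```bash
python3 - <<'E'
from h import *
np.set_printoptions(precision=4,suppress=True)
im,d=env.capture('top')
m=env.masks_of('sample_board','top')[0]
P=cloud('top',d,m['pixels'])
B=P[(P[:,2]>.012)&(P[:,2]<.03)]
S=B[B[:,1]>.19] 
print('slab',cv2.minAreaRect(S[:,:2].astype(np.float32)),np.median(S[:,2]))
N=B[B[:,1]<.172]; print('neck',N[:,:2].min(0),N[:,:2].max(0),N.mean(0))
H=P[P[:,2]>.033]; print('brace',len(H),H.min(0),H.max(0),np.median(H,0),cv2.minAreaRect(H[:,:2].astype(np.float32)))
c=np.polyfit(H[:,1],H[:,0],1);print(c)
for y in np.arange(.13,.34,.02):
  q=H[abs(H[:,1]-y)<.01]; s=B[abs(B[:,1]-y)<.01]
  print(round(y,2),q.mean(0) if len(q) else 0, s[:,0].min() if len(s) else 0,s[:,0].max() if len(s) else 0)
E
```

```text
Traceback (most recent call last):
IndexError: list index out of range
```

```bash
python3 - <<'E'
from h import *
np.set_printoptions(precision=4,suppress=True)
im,d=env.capture('top')
mk=np.zeros(d.shape,bool); mk[178:240,140:230]=1
P=cloud('top',d,mk)
B=P[(P[:,2]>.012)&(P[:,2]<.03)]
S=B[B[:,1]>.19] 
print('slab',cv2.minAreaRect(S[:,:2].astype(np.float32)),np.median(S[:,2]))
H=P[P[:,2]>.033]; print('brace',len(H),H.min(0),H.max(0),np.median(H,0))
print(np.polyfit(H[:,1],H[:,0],1))
for y in np.arange(.13,.34,.02):
  q=H[abs(H[:,1]-y)<.01]; s=B[abs(B[:,1]-y)<.01]
  print(round(y,2),q.mean(0) if len(q) else 0, s[:,0].min() if len(s) else 0,s[:,0].max() if len(s) else 0)
E
```

```text
slab ((0.5452033281326294, 0.2588781714439392), (0.13660897314548492, 0.1408521831035614), 1.6096426248550415) 0.021848718109554133
brace 522 [0.5287 0.1608 0.0333] [0.5662 0.3202 0.049 ] [0.5461 0.2437 0.0412]
[-0.0297  0.553 ]
0.13 0 0.5287572479249807 0.569937220427467
0.15 0 0.5281913949153433 0.5694286158872722
0.17 [0.5484 0.1687 0.0391] 0.5222718065446249 0.5710382117817209
0.19 [0.5467 0.1922 0.0416] 0.47864482434504985 0.6145576457819576
0.21 [0.5474 0.2095 0.041 ] 0.4781183720829415 0.6147905249921493
0.23 [0.5458 0.2297 0.0408] 0.47749604188850747 0.6140780012935645
0.25 [0.5459 0.2495 0.041 ] 0.4769544291435998 0.6134400050055874
0.27 [0.5449 0.2702 0.0409] 0.476455237316742 0.6132575372547875
0.29 [0.5444 0.2899 0.0414] 0.4757831331319882 0.6129243880502628
0.31 [0.5435 0.3098 0.0408] 0.47526935911563384 0.6118957864163068
0.33 [0.5529 0.3201 0.04  ] 0.4751051961224161 0.6109983432215317
```

```bash
python3 -m pendant '[{"tx":0,"tz":0},{"tx":-0.48,"ty":-0.1},{"tx":-0.48,"ty":-0.1},{"tx":-0.48,"ty":-0.1},{"tx":-0.48,"ty":-0.1},{"tx":-0.48,"ty":-0.1},{"tx":-0.48,"ty":-0.1},{"tx":-0.48,"ty":-0.1}]'
```

```text
schema error: expected keys tx, ty, tz, wx, wy, wz, hand
```

```bash
python3 -m pendant '[{"tx":0,"ty":0,"tz":0,"wx":0,"wy":0,"wz":0.047,"hand":0},{"tx":0,"ty":0,"tz":0,"wx":0,"wy":0,"wz":0.047,"hand":0},{"tx":0,"ty":0,"tz":0,"wx":0,"wy":0,"wz":0.047,"hand":0},{"tx":0,"ty":0,"tz":0,"wx":0,"wy":0,"wz":0.047,"hand":0},{"tx":0,"ty":0,"tz":0,"wx":0,"wy":0,"wz":0.047,"hand":0},{"tx":0,"ty":0,"tz":0,"wx":0,"wy":0,"wz":0.047,"hand":0},{"tx":0,"ty":0,"tz":0,"wx":0,"wy":0,"wz":0.047,"hand":0},{"tx":0,"ty":0,"tz":0,"wx":0,"wy":0,"wz":0.047,"hand":0}]'; python3 -m pendant '[{"tx":0,"ty":0,"tz":0,"wx":0,"wy":0,"wz":0.042,"hand":0},{"tx":-0.27,"ty":0.4,"tz":0,"wx":0,"wy":0,"wz":0,"hand":0},{"tx":-0.27,"ty":0.4,"tz":0,"wx":0,"wy":0,"wz":0,"hand":0},{"tx":-0.27,"ty":0.4,"tz":0,"wx":0,"wy":0,"wz":0,"hand":0},{"tx":-0.27,"ty":0.4,"tz":0,"wx":0,"wy":0,"wz":0,"hand":0},{"tx":-0.27,"ty":0.4,"tz":0,"wx":0,"wy":0,"wz":0,"hand":0},{"tx":-0.27,"ty":0.4,"tz":0,"wx":0,"wy":0,"wz":0,"hand":0},{"tx":-0.27,"ty":0.4,"tz":0,"wx":0,"wy":0,"wz":0,"hand":0}]'
```

```text
time_s: 1.55
ee_pos: [0.1372, 0.5841, 0.2423]
tool_rot: [[-0.152, 0.988, -0.0], [0.988, 0.152, 0.0], [0.0, -0.0, -1.0]]
ft_force: [0.8, -0.4, 0.6]
opening: 0.0422
grip_force: 0.0
time_s: 2.35
ee_pos: [0.4237, 0.4015, 0.2425]
tool_rot: [[-0.027, 1.0, 0.0], [1.0, 0.027, 0.0], [0.0, 0.0, -1.0]]
ft_force: [0.6, 0.3, 0.8]
opening: 0.0426
grip_force: 0.0
```

```bash
python3 -m pendant '[{"tx":-0.323,"ty":0.39,"tz":0,"wx":0,"wy":0,"wz":0,"hand":0},{"tx":-0.323,"ty":0.39,"tz":0,"wx":0,"wy":0,"wz":0,"hand":0},{"tx":-0.323,"ty":0.39,"tz":0,"wx":0,"wy":0,"wz":0,"hand":0},{"tx":0,"ty":0,"tz":0.3,"wx":0,"wy":0,"wz":0,"hand":0},{"tx":0,"ty":0,"tz":0.3,"wx":0,"wy":0,"wz":0,"hand":0},{"tx":0,"ty":0,"tz":0,"wx":0,"wy":0,"wz":0,"hand":0}]'
python3 - <<'E'
from h import *
np.set_printoptions(precision=4,suppress=True)
s=env.state();im,d=save('wrist','c.png'); print(s['ee_pos'],s['joints'])
for n,h in [('sample_board',.015),('board_neck',.015),('brace_foot',.035),('brace_hinge',.035)]:
    for m in env.landmark_of(n,'wrist')[:2]: print(n,m['conf'],m['xy'],ray('wrist',m['xy'],h))
P=cloud('wrist',d,d>0)
H=P[(P[:,2]>.034)&(P[:,2]<.046)&(abs(P[:,0]-.545)<.05)&(P[:,1]<.335)&(P[:,1]>.16)]
for y in np.arange(.19,.34,.02):
  q=H[abs(H[:,1]-y)<.01]
  if len(q): print(round(y,2),len(q),q.min(0),q.max(0),np.median(q,0))
E
```

```text
time_s: 2.95
ee_pos: [0.5381, 0.3081, 0.178]
tool_rot: [[-0.026, 1.0, -0.007], [1.0, 0.026, -0.004], [-0.003, -0.007, -1.0]]
ft_force: [-0.0, -0.9, 0.1]
opening: 0.0431
grip_force: 0.0
[0.5381 0.3081 0.178 ] [ 29.7902  22.2188  -5.1835  63.026    0.0034 118.3214]
sample_board 0.85 [268.4, 156.8] [0.5461 0.3306 0.015 ]
board_neck 0.65 [262.2, 314.2] [0.5461 0.1466 0.015 ]
brace_foot 0.79 [265.3, 183.6] [0.5451 0.3099 0.035 ]
brace_hinge 0.83 [266.9, 288.6] [0.5504 0.1953 0.035 ]
0.19 46 [0.5319 0.1802 0.0426] [0.5667 0.2    0.046 ] [0.5492 0.1968 0.0456]
0.21 221 [0.5317 0.2001 0.0341] [0.5697 0.2198 0.046 ] [0.5506 0.2079 0.0452]
0.23 160 [0.5382 0.2202 0.0442] [0.5616 0.24   0.046 ] [0.5477 0.2297 0.0457]
0.25 141 [0.5368 0.2402 0.0438] [0.5605 0.26   0.046 ] [0.5469 0.2496 0.0456]
0.27 139 [0.5364 0.26   0.0439] [0.5601 0.2798 0.046 ] [0.547  0.2704 0.0456]
0.29 131 [0.536  0.2804 0.0437] [0.5598 0.2997 0.046 ] [0.5474 0.2895 0.0457]
0.31 99 [0.5347 0.3001 0.0382] [0.5589 0.32   0.046 ] [0.5457 0.3095 0.0457]
0.33 72 [0.5345 0.321  0.0389] [0.5579 0.3257 0.046 ] [0.5453 0.3251 0.0441]
```

View pics/c.png

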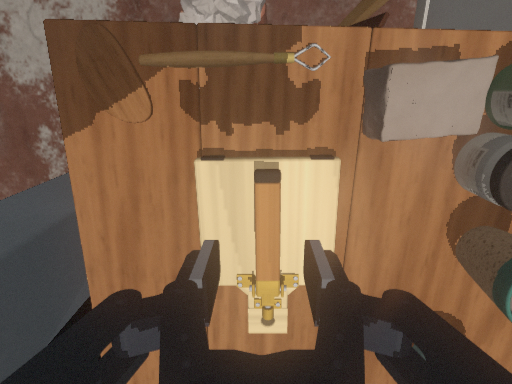

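```bash
python3 -m pendant '[{"tx":0,"ty":0.02,"tz":0.4,"wx":0,"wy":0,"wz":0,"hand":0},{"tx":0,"ty":0,"tz":0.4,"wx":0,"wy":0,"wz":0,"hand":0},{"tx":0,"ty":0,"tz":0.4,"wx":0,"wy":0,"wz":0,"hand":0},{"tx":0,"ty":0,"tz":0,"wx":0,"wy":0,"wz":0,"hand":0},{"tx":0,"ty":0,"tz":0,"wx":0,"wy":0,"wz":0,"hand":0}]'
```

```text
time_s: 3.7
ee_pos: [0.5424, 0.3106, 0.0635]
tool_rot: [[-0.027, 1.0, 0.0], [1.0, 0.027, 0.0], [0.0, 0.0, -1.0]]
ft_force: [-0.6, 0.5, 0.4]
opening: 0.0428
grip_force: 0.0
```

```bash
python3 -m pendant '[{"tx":-0.025,"ty":0.034,"tz":0,"wx":0,"wy":0,"wz":0,"hand":0},{"tx":0,"ty":0,"tz":0.14,"wx":0,"wy":0,"wz":0,"hand":0},{"tx":0,"ty":0,"tz":0.14,"wx":0,"wy":0,"wz":0,"hand":0},{"tx":0,"ty":0,"tz":0,"wx":0,"wy":0,"wz":0,"hand":0},{"tx":0,"ty":0,"tz":0,"wx":0,"wy":0,"wz":0,"hand":0.3},{"tx":0,"ty":0,"tz":0,"wx":0,"wy":0,"wz":0,"hand":0.5},{"tx":0,"ty":0,"tz":0,"wx":0,"wy":0,"wz":0,"hand":1},{"tx":0,"ty":0,"tz":0,"wx":0,"wy":0,"wz":0,"hand":1}]'
```

```text
time_s: 4.5
ee_pos: [0.5452, 0.3076, 0.0343]
tool_rot: [[-0.027, 1.0, -0.001], [1.0, 0.027, -0.0], [-0.0, -0.001, -1.0]]
ft_force: [-2.7, 0.8, -0.1]
opening: 0.023
grip_force: 58.8
```

```bash
python3 -m pendant '[{"tx":-0.002,"ty":0,"tz":-0.046,"wx":0,"wy":0.0131,"wz":0,"hand":1},{"tx":-0.002,"ty":0,"tz":-0.046,"wx":0,"wy":0.0131,"wz":0,"hand":1},{"tx":-0.002,"ty":0,"tz":-0.046,"wx":0,"wy":0.0131,"wz":0,"hand":1},{"tx":-0.002,"ty":0,"tz":-0.046,"wx":0,"wy":0.0131,"wz":0,"hand":1},{"tx":-0.002,"ty":0,"tz":-0.046,"wx":0,"wy":0.0131,"wz":0,"hand":1},{"tx":-0.002,"ty":0,"tz":-0.046,"wx":0,"wy":0.0131,"wz":0,"hand":1},{"tx":-0.002,"ty":0,"tz":-0.046,"wx":0,"wy":0.0131,"wz":0,"hand":1},{"tx":-0.002,"ty":0,"tz":-0.046,"wx":0,"wy":0.0131,"wz":0,"hand":1}]'
python3 - <<'E'
from h import *
im,d=save('scene','d.png'); c=env.calibration('scene'); K=c['mtx'];T=c['camera_from_world']
p=(T@[.545,.25,.05,1])[:3]; u,v=(K@p)[:2]/p[2]; print(u,v)
u,v=int(u),int(v); cv2.imwrite('pics/d.png',cv2.resize(cv2.imread('pics/d.png')[max(0,v-75):v+75,max(0,u-100):u+100],(800,600)))
E
```

```text
time_s: 5.3
ee_pos: [0.5461, 0.3015, 0.071]
tool_rot: [[-0.026, 1.0, -0.008], [0.945, 0.027, 0.326], [0.326, 0.001, -0.945]]
ft_force: [-1.7, 2.4, -0.9]
opening: 0.0231
grip_force: 58.7
194.95059640436557 178.33898016540007
```

View pics/d.png

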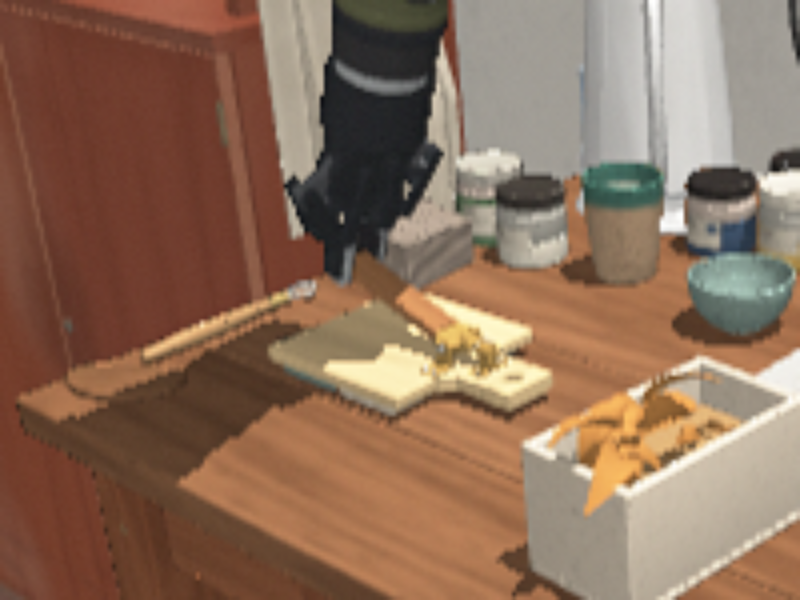

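The scene crop shows the brace lifting in the grip around its hinge, with the board still flat. I'll carry on to home.

```bash
python3 -m pendant '[{"tx":-0.002,"ty":0,"tz":-0.046,"wx":0,"wy":0.0131,"wz":0,"hand":1},{"tx":-0.002,"ty":0,"tz":-0.046,"wx":0,"wy":0.0131,"wz":0,"hand":1},{"tx":-0.002,"ty":0,"tz":-0.046,"wx":0,"wy":0.0131,"wz":0,"hand":1},{"tx":-0.002,"ty":0,"tz":-0.046,"wx":0,"wy":0.0131,"wz":0,"hand":1},{"tx":-0.002,"ty":0,"tz":-0.046,"wx":0,"wy":0.0131,"wz":0,"hand":1},{"tx":-0.002,"ty":0,"tz":-0.046,"wx":0,"wy":0.0131,"wz":0,"hand":1},{"tx":-0.002,"ty":0,"tz":-0.046,"wx":0,"wy":0.0131,"wz":0,"hand":1},{"tx":-0.002,"ty":0,"tz":-0.046,"wx":0,"wy":0.0131,"wz":0,"hand":1}]';python3 -m pendant '[{"tx":0,"ty":0,"tz":0,"wx":0,"wy":0,"wz":0,"hand":1},{"tx":0,"ty":0,"tz":0,"wx":0,"wy":0,"wz":0,"hand":1}]'
```

```text
time_s: 6.15
ee_pos: [0.5468, 0.2835, 0.1032]
tool_rot: [[-0.023, 1.0, -0.016], [0.789, 0.028, 0.614], [0.614, 0.002, -0.789]]
ft_force: [-1.6, 2.9, -1.0]
opening: 0.0228
grip_force: 58.8
time_s: 6.35
ee_pos: [0.5468, 0.2829, 0.1026]
tool_rot: [[-0.022, 1.0, -0.016], [0.791, 0.027, 0.611], [0.611, 0.001, -0.791]]
ft_force: [-1.3, 1.0, 2.2]
opening: 0.0227
grip_force: 59.6
```

```bash
python3 -m pendant '[{"tx":0,"ty":0,"tz":0,"wx":0,"wy":0,"wz":0,"hand":0.2},{"tx":0,"ty":0,"tz":0,"wx":0,"wy":0,"wz":0,"hand":-0.2},{"tx":0,"ty":0,"tz":-0.1,"wx":0,"wy":0,"wz":0,"hand":-0.6},{"tx":0,"ty":0,"tz":-0.3,"wx":0,"wy":0,"wz":0,"hand":-0.6},{"tx":0,"ty":0,"tz":-0.4,"wx":0,"wy":0,"wz":0,"hand":-0.6},{"tx":0,"ty":0,"tz":-0.3,"wx":0,"wy":0,"wz":0,"hand":-0.6},{"tx":0,"ty":0,"tz":0,"wx":0,"wy":0,"wz":0,"hand":-0.6},{"tx":0,"ty":0,"tz":0,"wx":0,"wy":0,"wz":0,"hand":-0.6}]'
python3 - <<'E'
from h import *
np.set_printoptions(precision=4,suppress=True)
print(env.state()['joints'])
im,d=save('top','e.png')
mk=np.zeros(d.shape,bool); mk[170:245,140:235]=1
P=cloud('top',d,mk)
B=P[(P[:,2]>.012)&(P[:,2]<.027)]
print(B.min(0),B.max(0))
for y in np.arange(.13,.34,.02):
  s=B[abs(B[:,1]-y)<.01]; q=P[(abs(P[:,1]-y)<.01)&(abs(P[:,0]-.545)<.02)&(P[:,2]>.03)]
  print(round(y,2),len(s),s[:,0].min() if len(s) else 0,s[:,0].max() if len(s) else 0,np.median(q[:,2]) if len(q) else 0)
for n,h in [('board_neck',.015)]:
  for c in ['top']:
    for m in env.landmark_of(n,c)[:2]: print(n,c,m['conf'],m['xy'],ray(c,m['xy'],h))
im,d=save('scene','f.png')
cv2.imwrite('pics/f2.png',cv2.resize(cv2.imread('pics/f.png')[100:250,95:295],(800,600)))
E
```

```text
time_s: 7.15
ee_pos: [0.549, 0.2149, 0.1899]
tool_rot: [[-0.021, 1.0, -0.014], [0.791, 0.026, 0.611], [0.611, 0.002, -0.791]]
ft_force: [0.2, 0.7, -0.7]
opening: 0.0685
grip_force: 0.0
[  2.0009  17.3361 -19.7707  52.3851  37.6944  90.6656]
[0.4778 0.1236 0.0147] [0.6499 0.3584 0.027 ]
0.13 23 0.5288980247267581 0.5377659670366771 0.35493727928845964
0.15 19 0.5285980051304948 0.5339993855958013 0.33261876258098255
0.17 7 0.5283366827709632 0.530912540014232 0.31022147849370446
0.19 30 0.48128732656510265 0.5246190059403103 0.2534955816233055
0.21 35 0.4807738641456298 0.5668065243416711 0.06115399645905467
0.23 179 0.4801543847715107 0.6084206441507995 0.06920909037909923
0.25 248 0.4796792116191708 0.6123136112515437 0.08404902236189299
0.27 309 0.47906927957947765 0.6186707495862059 0.10094409291918294
0.29 313 0.47849383829763864 0.6180992229004634 0.11238938230588746
0.31 325 0.4778312395237898 0.6172375300055759 0
0.33 107 0.4805348717886382 0.6170314812475426 0
board_neck top 0.77 [216.6, 205.7] [0.5573 0.145  0.015 ]
```

View pics/f2.png

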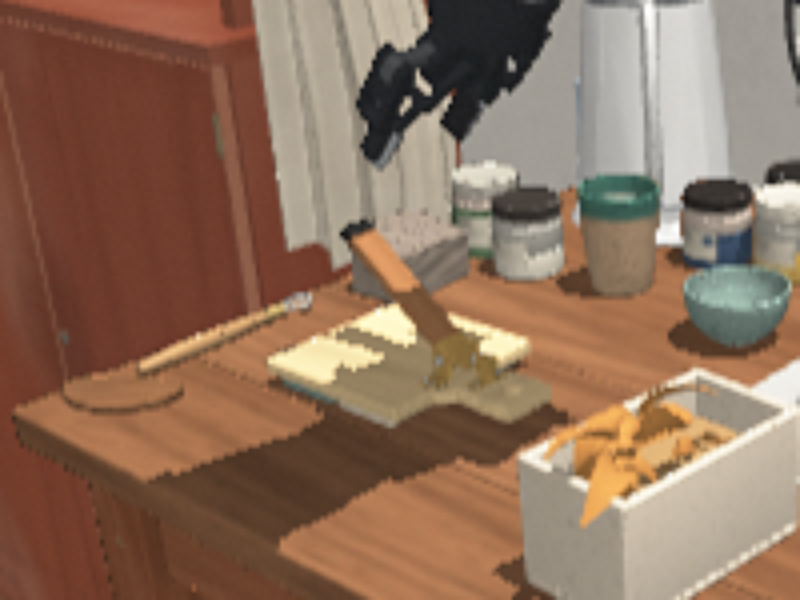

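```bash
python3 -m pendant '[{"tx":0,"ty":0,"tz":0,"wx":0,"wy":0.04,"wz":0,"hand":-0.4},{"tx":-0.43,"ty":0,"tz":-0.03,"wx":0,"wy":0,"wz":0,"hand":-0.4},{"tx":-0.43,"ty":0,"tz":-0.03,"wx":0,"wy":0,"wz":0,"hand":-0.4},{"tx":-0.43,"ty":0,"tz":-0.03,"wx":0,"wy":0,"wz":0,"hand":-0.4},{"tx":-0.43,"ty":0,"tz":-0.03,"wx":0,"wy":0,"wz":0,"hand":-0.4},{"tx":0,"ty":0,"tz":0,"wx":0,"wy":0,"wz":0,"hand":-0.4},{"tx":0,"ty":0,"tz":0,"wx":0,"wy":0,"wz":0,"hand":-0.4},{"tx":0,"ty":0,"tz":0,"wx":0,"wy":0,"wz":0,"hand":-0.4}]'
python3 - <<'E'
from h import *
np.set_printoptions(precision=4,suppress=True)
print(env.state()['joints'])
im,d=save('wrist','g.png')
P=cloud('wrist',d,d>0)
B=P[(P[:,2]>.012)&(P[:,2]<.027)&(abs(P[:,0]-.55)<.06)&(P[:,1]>.11)&(P[:,1]<.165)]
for y in [.12,.13,.14,.15,.16]:
  s=B[abs(B[:,1]-y)<.005]
  print(y,len(s),s.min(0) if len(s) else 0,s.max(0) if len(s) else 0)
for n,h in [('board_neck',.015)]:
    for m in env.landmark_of(n,'wrist')[:2]: print(n,m['conf'],m['xy'],ray('wrist',m['xy'],h))
E
```

```text
time_s: 8.1
ee_pos: [0.5516, 0.0863, 0.0765]
tool_rot: [[-0.02, 1.0, -0.02], [0.707, 0.028, 0.706], [0.707, 0.0, -0.708]]
ft_force: [1.1, -0.0, -0.9]
opening: 0.0596
grip_force: 0.0
[-14.0488  31.7168 -19.4714  53.8729  42.876   68.4093]
0.12 235 [0.5283 0.1239 0.012 ] [0.5711 0.125  0.0229]
0.13 899 [0.5281 0.125  0.012 ] [0.5722 0.135  0.0233]
0.14 563 [0.5279 0.135  0.0122] [0.5719 0.145  0.0235]
0.15 765 [0.5279 0.145  0.012 ] [0.5714 0.155  0.0235]
0.16 711 [0.5277 0.155  0.0193] [0.5716 0.165  0.027 ]
board_neck 0.61 [258.5, 205.5] [0.5484 0.1478 0.015 ]
```

View pics/g.png

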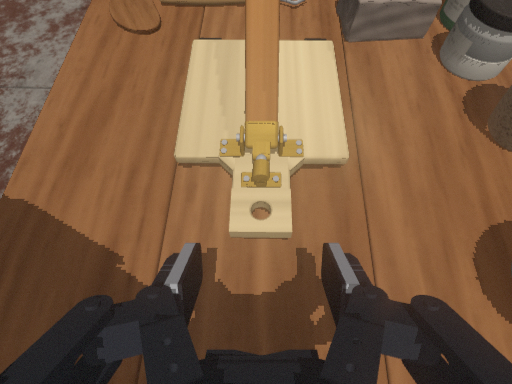

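```bash
python3 -m pendant '[{"tx":-0.013,"ty":0,"tz":0.3,"wx":0,"wy":0,"wz":0,"hand":-0.4},{"tx":0,"ty":0,"tz":0.3,"wx":0,"wy":0,"wz":0,"hand":-0.4},{"tx":0,"ty":0,"tz":0.18,"wx":0,"wy":0,"wz":0,"hand":-0.4},{"tx":0,"ty":0,"tz":0,"wx":0,"wy":0,"wz":0,"hand":-0.4},{"tx":0,"ty":0,"tz":0,"wx":0,"wy":0,"wz":0,"hand":-0.2},{"tx":0,"ty":0,"tz":0,"wx":0,"wy":0,"wz":0,"hand":1},{"tx":0,"ty":0,"tz":0,"wx":0,"wy":0,"wz":0,"hand":1},{"tx":0,"ty":0,"tz":0,"wx":0,"wy":0,"wz":0,"hand":1}]'
```

```text
time_s: 9.0
ee_pos: [0.551, 0.1392, 0.0213]
tool_rot: [[-0.02, 1.0, -0.017], [0.707, 0.026, 0.707], [0.707, 0.002, -0.707]]
ft_force: [-1.3, -0.3, 4.8]
opening: 0.0423
grip_force: 61.3
```

```bash
python3 -m pendant '[{"tx":0.124,"ty":0,"tz":-0.106,"wx":0,"wy":-0.0278,"wz":0,"hand":1},{"tx":0.124,"ty":0,"tz":-0.106,"wx":0,"wy":-0.0278,"wz":0,"hand":1},{"tx":0.124,"ty":0,"tz":-0.106,"wx":0,"wy":-0.0278,"wz":0,"hand":1},{"tx":0.124,"ty":0,"tz":-0.106,"wx":0,"wy":-0.0278,"wz":0,"hand":1},{"tx":0.124,"ty":0,"tz":-0.106,"wx":0,"wy":-0.0278,"wz":0,"hand":1},{"tx":0.124,"ty":0,"tz":-0.106,"wx":0,"wy":-0.0278,"wz":0,"hand":1},{"tx":0.124,"ty":0,"tz":-0.106,"wx":0,"wy":-0.0278,"wz":0,"hand":1},{"tx":0.124,"ty":0,"tz":-0.106,"wx":0,"wy":-0.0278,"wz":0,"hand":1}]'
python3 -m pendant '[{"tx":0,"ty":0,"tz":0,"wx":0,"wy":0,"wz":0,"hand":1}]'
python3 - <<'E'
from h import *
np.set_printoptions(precision=4,suppress=True)
print(env.state()['joints'])
im,d=save('scene','i.png')
cv2.imwrite('pics/i2.png',cv2.resize(cv2.imread('pics/i.png')[80:230,95:295],(800,600)))
E
```

```text
time_s: 9.8
ee_pos: [0.5487, 0.1864, 0.1391]
tool_rot: [[-0.025, 1.0, -0.002], [0.996, 0.026, 0.08], [0.08, 0.0, -0.997]]
ft_force: [0.2, 0.4, -4.9]
opening: 0.0424
grip_force: 62.9
time_s: 9.9
ee_pos: [0.5499, 0.1901, 0.1403]
tool_rot: [[-0.031, 1.0, 0.001], [0.996, 0.031, 0.085], [0.085, 0.003, -0.996]]
ft_force: [1.0, 1.2, -4.6]
opening: 0.0423
grip_force: 62.4
[ 16.5144  18.2965 -16.1506  54.1387   4.6501 104.8071]
```

View pics/i2.png

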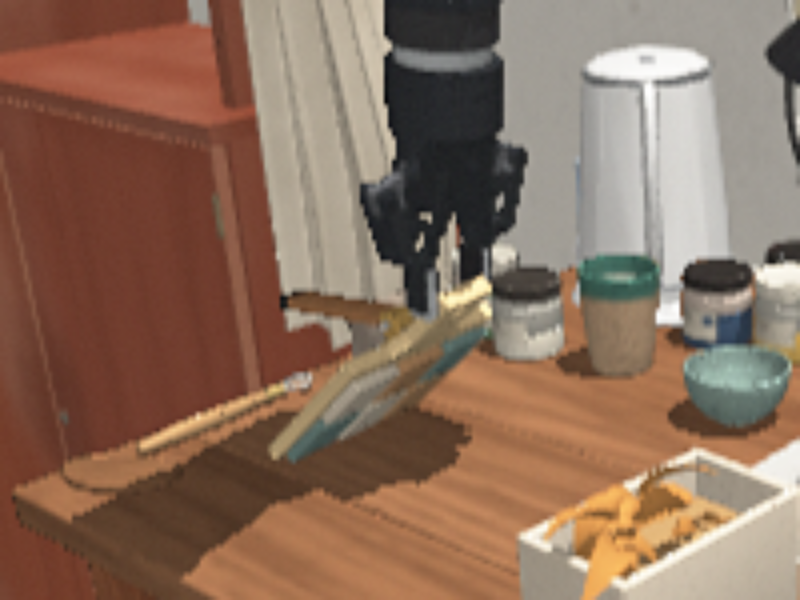

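```bash
python3 -m pendant '[{"tx":-0.3,"ty":-0.01,"tz":-0.04,"wx":0,"wy":0,"wz":0,"hand":1},{"tx":-0.3,"ty":-0.01,"tz":-0.04,"wx":0,"wy":0,"wz":0,"hand":1},{"tx":-0.3,"ty":-0.01,"tz":-0.04,"wx":0,"wy":0,"wz":0,"hand":1},{"tx":-0.3,"ty":-0.01,"tz":-0.04,"wx":0,"wy":0,"wz":0,"hand":1},{"tx":0,"ty":0,"tz":0,"wx":0,"wy":0,"wz":0,"hand":1},{"tx":0,"ty":0,"tz":0,"wx":0,"wy":0,"wz":0,"hand":1}]'
python3 -m pendant '[{"tx":0.124,"ty":0,"tz":-0.106,"wx":0,"wy":-0.0278,"wz":0,"hand":1},{"tx":0.124,"ty":0,"tz":-0.106,"wx":0,"wy":-0.0278,"wz":0,"hand":1},{"tx":0.124,"ty":0,"tz":-0.106,"wx":0,"wy":-0.0278,"wz":0,"hand":1},{"tx":0.124,"ty":0,"tz":-0.106,"wx":0,"wy":-0.0278,"wz":0,"hand":1},{"tx":0.124,"ty":0,"tz":-0.106,"wx":0,"wy":-0.0278,"wz":0,"hand":1},{"tx":0.124,"ty":0,"tz":-0.106,"wx":0,"wy":-0.0278,"wz":0,"hand":1},{"tx":0.124,"ty":0,"tz":-0.106,"wx":0,"wy":-0.0278,"wz":0,"hand":1},{"tx":0.124,"ty":0,"tz":-0.106,"wx":0,"wy":-0.0278,"wz":0,"hand":1}]'
python3 -m pendant '[{"tx":0,"ty":0,"tz":0,"wx":0,"wy":0,"wz":0,"hand":1},{"tx":0,"ty":0,"tz":0,"wx":0,"wy":0,"wz":0,"hand":1}]'
python3 - <<'E'
from h import *
print(env.state()['joints'].round(1))
im,d=save('scene','j.png')
E
```

```text
time_s: 10.55
ee_pos: [0.5475, 0.0638, 0.1432]
tool_rot: [[-0.022, 1.0, -0.004], [0.996, 0.023, 0.085], [0.085, -0.002, -0.996]]
ft_force: [0.6, -0.8, -3.9]
opening: 0.0419
grip_force: 62.6
time_s: 11.35
ee_pos: [0.5447, 0.1809, 0.2035]
tool_rot: [[-0.022, 1.0, 0.015], [0.817, 0.026, -0.576], [-0.576, -0.001, -0.818]]
ft_force: [0.7, 0.2, -5.6]
opening: 0.042
grip_force: 62.5
time_s: 11.55
ee_pos: [0.5446, 0.1805, 0.202]
tool_rot: [[-0.025, 1.0, 0.014], [0.818, 0.028, -0.575], [-0.575, -0.003, -0.818]]
ft_force: [0.2, -0.1, -6.2]
opening: 0.042
grip_force: 62.9
[ 34.   31.7   3.7  82.8 -28.9 127.8]
```

View pics/j.png

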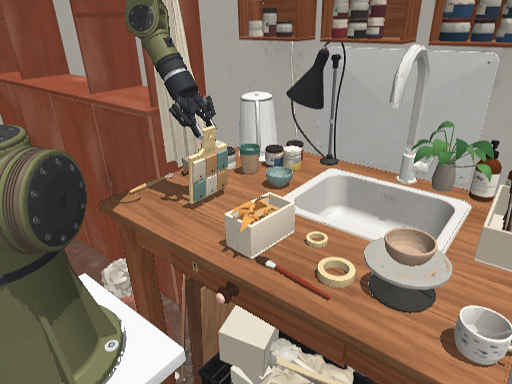

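```bash
python3 -m pendant '[{"tx":0.124,"ty":0,"tz":-0.106,"wx":0,"wy":-0.0278,"wz":0,"hand":1},{"tx":0.124,"ty":0,"tz":-0.106,"wx":0,"wy":-0.0278,"wz":0,"hand":1},{"tx":0.124,"ty":0,"tz":-0.106,"wx":0,"wy":-0.0278,"wz":0,"hand":1},{"tx":0.124,"ty":0,"tz":-0.106,"wx":0,"wy":-0.0278,"wz":0,"hand":1},{"tx":0.124,"ty":0,"tz":-0.106,"wx":0,"wy":-0.0278,"wz":0,"hand":1},{"tx":0.124,"ty":0,"tz":-0.106,"wx":0,"wy":-0.0278,"wz":0,"hand":1},{"tx":0,"ty":0,"tz":0,"wx":0,"wy":0,"wz":0,"hand":1},{"tx":0,"ty":0,"tz":0,"wx":0,"wy":0,"wz":0,"hand":1}]'
python3 - <<'E'
from h import *
print(env.state()['joints'].round(1))
im,d=save('scene','k.png')
m=np.zeros(d.shape,bool); m[110:215,170:245]=1
P=cloud('scene',d,m); P=P[(P[:,0]>.45)&(P[:,0]<.63)&(P[:,1]>.1)&(P[:,1]<.3)&(P[:,2]<.3)]
for z in np.arange(0,.22,.01):
  q=P[abs(P[:,2]-z)<.005]
  if len(q): print(round(z,3),len(q),q[:,:2].min(0).round(4),q[:,:2].max(0).round(4),np.percentile(q[:,1],10).round(4))
cv2.imwrite('pics/k2.png',cv2.resize(cv2.imread('pics/k.png')[80:230,95:295],(800,600)))
E
```

```text
time_s: 12.4
ee_pos: [0.5429, 0.2748, 0.1902]
tool_rot: [[-0.012, 1.0, 0.023], [0.42, 0.026, -0.907], [-0.907, -0.001, -0.421]]
ft_force: [0.8, -0.8, -5.0]
opening: 0.0419
grip_force: 63.7
[ 46.5  62.2  35.7 120.3 -39.8 157.2]
0.0 1357 [0.4503 0.1003] [0.6296 0.2999] 0.1208
0.01 1 [0.5283 0.2992] [0.5283 0.2992] 0.2992
0.02 62 [0.4709 0.1901] [0.6094 0.2997] 0.1918
0.03 90 [0.4705 0.1888] [0.6081 0.2959] 0.1911
0.04 152 [0.4691 0.1863] [0.6054 0.2099] 0.1879
0.05 151 [0.4691 0.1897] [0.6031 0.2116] 0.1918
0.06 156 [0.4697 0.1918] [0.603 0.218] 0.1956
0.07 162 [0.4704 0.1963] [0.6047 0.2231] 0.1998
0.08 205 [0.4694 0.1987] [0.6082 0.2248] 0.2042
0.09 108 [0.4687 0.2045] [0.6055 0.2311] 0.2107
0.1 160 [0.4701 0.2098] [0.6057 0.2328] 0.212
0.11 163 [0.4686 0.2128] [0.6048 0.2384] 0.2165
0.12 167 [0.4692 0.2167] [0.6061 0.2426] 0.2207
0.13 160 [0.4701 0.2221] [0.6041 0.245 ] 0.2251
0.14 216 [0.4688 0.2252] [0.6086 0.2498] 0.2294
0.15 122 [0.4696 0.2388] [0.6089 0.2542] 0.2427
0.16 65 [0.5134 0.2446] [0.5662 0.2621] 0.2469
0.17 56 [0.5175 0.2498] [0.5618 0.2638] 0.2511
0.18 74 [0.5053 0.2531] [0.5642 0.2805] 0.2558
0.19 79 [0.5043 0.2574] [0.574  0.2887] 0.2592
0.2 97 [0.5053 0.2615] [0.5735 0.2953] 0.2642
0.21 40 [0.5119 0.2658] [0.5734 0.2998] 0.2668
```

View pics/k2.png

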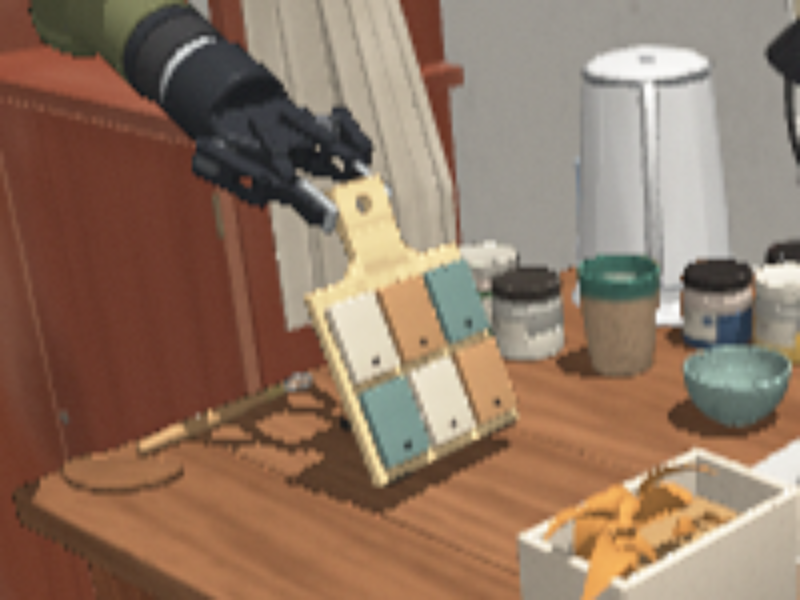

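```bash
python3 -m pendant '[{"tx":0.055,"ty":0,"tz":0.025,"wx":0,"wy":0,"wz":0,"hand":1},{"tx":0.055,"ty":0,"tz":0.025,"wx":0,"wy":0,"wz":0,"hand":1},{"tx":0,"ty":0,"tz":0,"wx":0,"wy":0,"wz":0,"hand":1},{"tx":0,"ty":0,"tz":0,"wx":0,"wy":0,"wz":0,"hand":1}]'; for i in 1 ; do python3 -m pendant '[{"tx":0.018,"ty":0,"tz":0.008,"wx":0,"wy":0,"wz":0,"hand":1},{"tx":0,"ty":0,"tz":0,"wx":0,"wy":0,"wz":0,"hand":1}]'; python3 -m pendant '[{"tx":0.018,"ty":0,"tz":0.008,"wx":0,"wy":0,"wz":0,"hand":1},{"tx":0,"ty":0,"tz":0,"wx":0,"wy":0,"wz":0,"hand":1}]'; done
python3 - <<'E'
from h import *
im,d=save('scene','l.png')
m=np.zeros(d.shape,bool); m[110:215,170:245]=1
P=cloud('scene',d,m); P=P[(P[:,0]>.45)&(P[:,0]<.63)&(P[:,1]>.1)&(P[:,1]<.3)&(P[:,2]<.3)]
Q=P[(P[:,2]>.03)&(P[:,2]<.12)]
for z in np.arange(0,.03,.004):
  q=P[(abs(P[:,2]-z)<.002)&(P[:,1]<.2)&(P[:,1]>.17)&(abs(P[:,0]-.54)<.05)]; print(round(z,3),len(q), q.mean(0).round(4) if len(q) else 0)
for z in [.04,.08,.12,.16]:
  q=P[abs(P[:,2]-z)<.005]; print(z,np.percentile(q[:,1],[10,30]).round(4))
print(env.state()['joints'].round(1))
E
```

```text
time_s: 12.85
ee_pos: [0.5428, 0.2752, 0.1813]
tool_rot: [[-0.01, 1.0, 0.024], [0.421, 0.026, -0.907], [-0.907, 0.001, -0.421]]
ft_force: [-1.3, 0.1, -5.3]
opening: 0.0422
grip_force: 63.6
time_s: 13.05
ee_pos: [0.5425, 0.2756, 0.1781]
tool_rot: [[-0.011, 1.0, 0.024], [0.42, 0.027, -0.907], [-0.907, 0.0, -0.42]]
ft_force: [0.7, -1.1, -5.8]
opening: 0.042
grip_force: 63.6
time_s: 13.25
ee_pos: [0.5427, 0.2755, 0.1769]
tool_rot: [[-0.012, 1.0, 0.025], [0.419, 0.028, -0.908], [-0.908, -0.0, -0.419]]
ft_force: [0.4, -0.7, -0.4]
opening: 0.0422
grip_force: 63.8
0.0 97 [ 0.5395  0.1847 -0.0011]
0.004 0 0
0.008 25 [0.5462 0.1951 0.0087]
0.012 33 [0.5356 0.195  0.0123]
0.016 22 [0.5346 0.1958 0.0151]
0.02 12 [0.5456 0.1913 0.0208]
0.024 40 [0.5412 0.191  0.0239]
0.028 40 [0.5369 0.1922 0.0281]
0.04 [0.1939 0.1961]
0.08 [0.212  0.2136]
0.12 [0.2269 0.2286]
0.16 [0.2529 0.2547]
[ 46.6  62.9  35.2 119.2 -39.9 157.3]
```

```bash
python3 -m pendant '[{"tx":0.018,"ty":0,"tz":0.008,"wx":0,"wy":0,"wz":0,"hand":1},{"tx":0,"ty":0,"tz":0,"wx":0,"wy":0,"wz":0,"hand":1}]'; python3 -m pendant '[{"tx":0,"ty":0,"tz":0,"wx":0,"wy":0,"wz":0,"hand":0},{"tx":0,"ty":0,"tz":0,"wx":0,"wy":0,"wz":0,"hand":-0.6},{"tx":0,"ty":0,"tz":0,"wx":0,"wy":0,"wz":0,"hand":-0.6},{"tx":0,"ty":0,"tz":0,"wx":0,"wy":0,"wz":0,"hand":-0.6},{"tx":0,"ty":0,"tz":-0.2,"wx":0,"wy":0,"wz":0,"hand":-0.6},{"tx":0,"ty":0,"tz":-0.3,"wx":0,"wy":0,"wz":0,"hand":-0.6},{"tx":0,"ty":0,"tz":-0.3,"wx":0,"wy":0,"wz":0,"hand":-0.6},{"tx":0,"ty":0,"tz":0,"wx":0,"wy":0,"wz":0,"hand":-0.6}]'
python3 - <<'E'
from h import *
im,d=save('scene','m.png')
m=np.zeros(d.shape,bool); m[110:225,170:245]=1
P=cloud('scene',d,m); P=P[(P[:,0]>.45)&(P[:,0]<.63)&(P[:,1]>.1)&(P[:,1]<.3)&(P[:,2]<.3)]
for z in np.arange(.01,.21,.02):
  q=P[(abs(P[:,2]-z)<.005)]; 
  if len(q): print(z.round(2),len(q),q[:,0].min().round(4),q[:,0].max().round(4),np.percentile(q[:,1],[10,30]).round(4))
print(env.state()['joints'].round(1))
cv2.imwrite('pics/m2.png',cv2.resize(cv2.imread('pics/m.png')[80:230,95:295],(800,600)))
E
```

```text
time_s: 13.5
ee_pos: [0.543, 0.2752, 0.1766]
tool_rot: [[-0.012, 1.0, 0.026], [0.418, 0.029, -0.908], [-0.908, -0.001, -0.418]]
ft_force: [-0.0, -1.8, 8.4]
opening: 0.0418
grip_force: 63.9
time_s: 14.3
ee_pos: [0.5258, 0.3272, 0.1966]
tool_rot: [[-0.013, 0.999, 0.051], [0.446, 0.052, -0.893], [-0.895, 0.012, -0.446]]
ft_force: [-0.9, 0.3, -0.0]
opening: 0.0682
grip_force: 0.0
0.01 103 0.4708 0.6064 [0.194  0.1956]
0.03 149 0.4703 0.6042 [0.192  0.1939]
0.05 158 0.4692 0.6049 [0.1996 0.2012]
0.07 154 0.469 0.6084 [0.207  0.2108]
0.09 156 0.4687 0.6039 [0.2139 0.2152]
0.11 155 0.4681 0.6047 [0.2206 0.2226]
0.13 187 0.4694 0.6061 [0.2322 0.2381]
0.15 55 0.5156 0.5596 [0.2455 0.2468]
0.17 59 0.5162 0.5611 [0.2518 0.2536]
0.19 50 0.5153 0.5606 [0.2588 0.2604]
[ 50.2  64.3  42.1 123.6 -37.7 158.1]
```

View pics/m2.png

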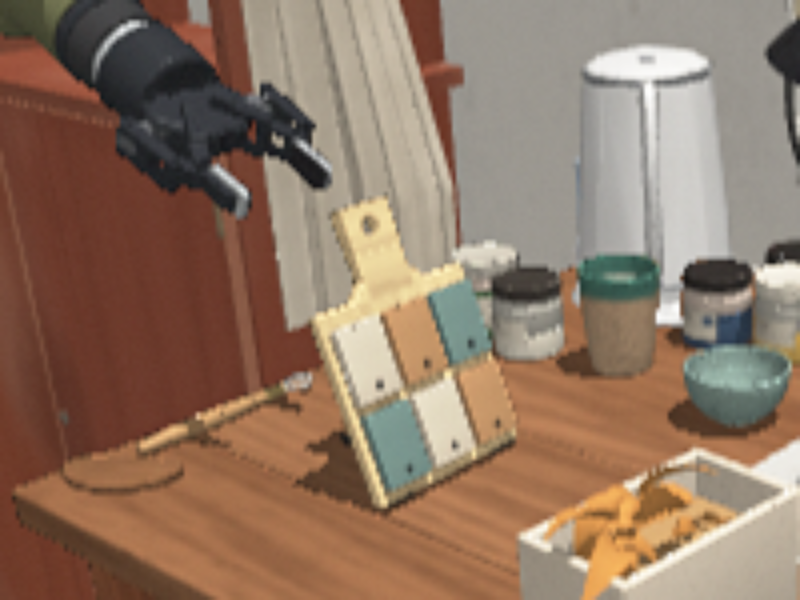

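```bash
python3 -m pendant '[{"tx":0,"ty":0,"tz":0,"wx":0,"wy":0.047,"wz":0,"hand":-0.6},{"tx":-0.25,"ty":0,"tz":0,"wx":0,"wy":0.047,"wz":0,"hand":-0.6},{"tx":-0.25,"ty":0,"tz":-0.1,"wx":0,"wy":0.047,"wz":0,"hand":-0.6},{"tx":-0.2,"ty":0,"tz":-0.25,"wx":0,"wy":0.047,"wz":0,"hand":-0.6},{"tx":0,"ty":0,"tz":-0.4,"wx":0,"wy":0.047,"wz":0,"hand":-0.6},{"tx":0,"ty":0,"tz":0,"wx":0,"wy":0,"wz":0,"hand":-0.6},{"tx":0,"ty":0,"tz":0,"wx":0,"wy":0,"wz":0,"hand":-0.6}]'; python3 -c "
from plant import env;print(env.state()['joints'].round(1))"
```

```text
time_s: 15.05
ee_pos: [0.5265, 0.3189, 0.3101]
tool_rot: [[-0.038, 0.999, 0.029], [0.931, 0.046, -0.361], [-0.362, 0.014, -0.932]]
ft_force: [-0.7, -0.5, -1.1]
opening: 0.0678
grip_force: 0.0
[ 40.   29.6  19.9  93.  -17.2 129.4]
```

```bash
python3 -m pendant '[{"tx":0,"ty":0,"tz":0,"wx":0,"wy":0,"wz":-0.0476,"hand":-0.6},{"tx":0,"ty":0,"tz":0,"wx":0,"wy":0,"wz":-0.0476,"hand":-0.6},{"tx":0,"ty":0,"tz":0,"wx":0,"wy":0,"wz":-0.0476,"hand":-0.6},{"tx":0,"ty":0,"tz":0,"wx":0,"wy":0,"wz":-0.0476,"hand":-0.6},{"tx":0,"ty":0,"tz":0,"wx":0,"wy":0,"wz":-0.0476,"hand":-0.6},{"tx":0,"ty":0,"tz":0,"wx":0,"wy":0,"wz":-0.0476,"hand":-0.6},{"tx":0,"ty":0,"tz":0,"wx":0,"wy":0,"wz":-0.0476,"hand":-0.6}]';python3 -m pendant '[{"tx":0,"ty":0,"tz":0,"wx":0,"wy":0,"wz":-0.0476,"hand":-0.6},{"tx":0,"ty":0,"tz":0,"wx":0,"wy":0,"wz":-0.0476,"hand":-0.6},{"tx":0,"ty":0,"tz":0,"wx":0,"wy":0,"wz":-0.0476,"hand":-0.6},{"tx":0,"ty":0,"tz":0,"wx":0,"wy":0,"wz":-0.0476,"hand":-0.6},{"tx":0,"ty":0,"tz":0,"wx":0,"wy":0,"wz":-0.0476,"hand":-0.6},{"tx":0,"ty":0,"tz":0,"wx":0,"wy":0,"wz":-0.0476,"hand":-0.6},{"tx":0,"ty":0,"tz":0,"wx":0,"wy":0,"wz":-0.0476,"hand":-0.6}]'; python3 -m pendant '[{"tx":0,"ty":0,"tz":0,"wx":0,"wy":0,"wz":-0.0476,"hand":-0.6},{"tx":0,"ty":0,"tz":0,"wx":0,"wy":0,"wz":-0.0476,"hand":-0.6},{"tx":0,"ty":0,"tz":0,"wx":0,"wy":0,"wz":-0.0476,"hand":-0.6},{"tx":0,"ty":0,"tz":0,"wx":0,"wy":0,"wz":-0.0476,"hand":-0.6},{"tx":0,"ty":0,"tz":0,"wx":0,"wy":0,"wz":-0.0476,"hand":-0.6},{"tx":0,"ty":0,"tz":0,"wx":0,"wy":0,"wz":-0.0476,"hand":-0.6},{"tx":0,"ty":0,"tz":0,"wx":0,"wy":0,"wz":-0.0476,"hand":-0.6},{"tx":0,"ty":0,"tz":0,"wx":0,"wy":0,"wz":0,"hand":-0.6}]'
cat > fit.py <<'E'
from h import *
np.set_printoptions(precision=4,suppress=True)
# face-plane fit of the board from the scene camera
im,d=save('scene','n.png')
P=cloud('scene',d,d>0); P=P[(P[:,0]>.46)&(P[:,0]<.62)&(P[:,1]>.17)&(P[:,1]<.28)&(P[:,2]>.012)&(P[:,2]<.25)]
F=P[(P[:,2]<.12)&(P[:,2]>.03)]; c=F.mean(0)
for _ in range(5):
  n=np.linalg.svd(F-F.mean(0))[2][2]; c=F.mean(0); F=F[abs((F-c)@n)<.003]
n=n*np.sign(-n[1]); print('face normal',n,'recline',np.arcsin(n[2]),'yaw off -y',np.degrees(np.arctan2(n[0],-n[1])),'c',c)
N=P[P[:,2]>.155]; print('neck',N.min(0),N.max(0),N.mean(0))
print(env.state()['joints'].round(1))
s,d=env.capture('top')
P=cloud('top',d,d>0);P=P[(P[:,0]>.46)&(P[:,0]<.63)&(P[:,1]>.17)&(P[:,1]<.29)&(P[:,2]>.155)&(P[:,2]<.205)]
if len(P): print('top neck',len(P),P.min(0),P.max(0),P.mean(0))
E
python3 fit.py
```

```text
time_s: 15.75
ee_pos: [0.5251, 0.3197, 0.3047]
tool_rot: [[-0.889, 0.457, 0.023], [0.417, 0.831, -0.367], [-0.187, -0.316, -0.93]]
ft_force: [-0.1, -0.4, 0.0]
opening: 0.0683
grip_force: 0.0
time_s: 16.45
ee_pos: [0.5251, 0.3197, 0.3047]
tool_rot: [[-0.84, -0.541, 0.023], [-0.511, 0.777, -0.367], [0.18, -0.32, -0.93]]
ft_force: [-0.9, -1.1, -0.5]
opening: 0.0682
grip_force: 0.0
time_s: 17.25
ee_pos: [0.5252, 0.3198, 0.3049]
tool_rot: [[0.042, -0.999, 0.024], [-0.929, -0.048, -0.366], [0.367, -0.006, -0.93]]
ft_force: [0.4, -0.4, -0.8]
opening: 0.0683
grip_force: 0.0
face normal [ 0.0098 -0.9398  0.3417] recline 0.34869847386708336 yaw off -y 0.5984624485397649 c [0.5468 0.2117 0.0753]
neck [0.5159 0.247  0.155 ] [0.562  0.2739 0.1937] [0.5358 0.2573 0.1744]
[ 40.2  30.   19.8  93.  -17.2 -50.3]
top neck 284 [0.521  0.2472 0.1551] [0.565  0.2738 0.1979] [0.543  0.2592 0.1811]
```

```bash
python3 -m pendant '[{"tx":0.05,"ty":-0.07,"tz":0.32,"wx":0,"wy":0,"wz":0,"hand":-0.5},{"tx":0.055,"ty":-0.07,"tz":0.32,"wx":0,"wy":-0.008,"wz":0.0115,"hand":-0.5},{"tx":0,"ty":0,"tz":0,"wx":0,"wy":0,"wz":0,"hand":-0.5},{"tx":0,"ty":0,"tz":0,"wx":0,"wy":0,"wz":0,"hand":-0.5},{"tx":0,"ty":0,"tz":0,"wx":0,"wy":0,"wz":0,"hand":-0.5}]'
python3 - <<'E'
from h import *
np.set_printoptions(precision=4,suppress=True)
im,d=env.capture('wrist')
P=cloud('wrist',d,d>0)
N=P[(P[:,2]>.16)&(P[:,2]<.21)&(abs(P[:,0]-.54)<.04)&(P[:,1]>.235)&(P[:,1]<.29)]
print(len(N))
for z in [.165,.175,.185,.193]:
  q=N[abs(N[:,2]-z)<.004]
  if len(q): print(z,len(q),q.min(0),q.max(0))
for m in env.landmark_of('board_neck','wrist')[:1]: print(m['conf'],m['xy'],ray('wrist',m['xy'],.171))
E
```

```text
time_s: 17.85
ee_pos: [0.5424, 0.2889, 0.2531]
tool_rot: [[0.004, -1.0, 0.028], [-0.941, -0.013, -0.338], [0.339, -0.025, -0.941]]
ft_force: [0.1, 0.3, 0.5]
opening: 0.0641
grip_force: 0.0
2104
0.165 190 [0.5213 0.2507 0.161 ] [0.5641 0.2545 0.169 ]
0.175 274 [0.5206 0.2541 0.1711] [0.5644 0.2604 0.179 ]
0.185 203 [0.5205 0.2579 0.181 ] [0.5645 0.262  0.189 ]
0.193 1313 [0.5204 0.2608 0.189 ] [0.5643 0.2756 0.1969]
0.92 [263.8, 206.0] [0.5434 0.2627 0.171 ]
```

```bash
python3 -m pendant '[{"tx":0.008,"ty":0,"tz":0,"wx":-0.0085,"wy":0,"wz":0,"hand":-0.5},{"tx":0,"ty":0,"tz":0.31,"wx":0,"wy":0,"wz":0,"hand":-0.5},{"tx":0,"ty":0,"tz":0.31,"wx":0,"wy":0,"wz":0,"hand":-0.5},{"tx":0,"ty":0,"tz":0.31,"wx":0,"wy":0,"wz":0,"hand":-0.5},{"tx":0,"ty":0,"tz":0,"wx":0,"wy":0,"wz":0,"hand":-0.5},{"tx":0,"ty":0,"tz":0,"wx":0,"wy":0,"wz":0,"hand":-0.5}]'; python3 -m pendant '[{"tx":0,"ty":0,"tz":0,"wx":0,"wy":0,"wz":0,"hand":-0.2},{"tx":0,"ty":0,"tz":0,"wx":0,"wy":0,"wz":0,"hand":0},{"tx":0,"ty":0,"tz":0,"wx":0,"wy":0,"wz":0,"hand":1},{"tx":0,"ty":0,"tz":0,"wx":0,"wy":0,"wz":0,"hand":1},{"tx":0,"ty":0,"tz":0,"wx":0,"wy":0,"wz":0,"hand":1}]';python3 -c "
from plant import env;print(env.state()['joints'].round(1))"
```

```text
time_s: 18.55
ee_pos: [0.5423, 0.256, 0.1655]
tool_rot: [[0.005, -1.0, -0.001], [-0.941, -0.004, -0.339], [0.339, 0.002, -0.941]]
ft_force: [0.7, 0.1, 0.5]
opening: 0.0639
grip_force: 0.0
time_s: 19.05
ee_pos: [0.543, 0.2571, 0.1668]
tool_rot: [[0.004, -1.0, 0.003], [-0.941, -0.005, -0.337], [0.337, -0.001, -0.941]]
ft_force: [-1.9, 2.2, 5.6]
opening: 0.0434
grip_force: 60.2
[ 34.   29.2   1.2  73.1 -16.3 -54.7]
```

```bash
python3 -m pendant '[{"tx":0.068,"ty":0,"tz":-0.188,"wx":0,"wy":0,"wz":0,"hand":1},{"tx":0.068,"ty":0,"tz":-0.188,"wx":0,"wy":0,"wz":0,"hand":1},{"tx":0.235,"ty":0.2,"tz":0.084,"wx":0,"wy":0,"wz":0,"hand":1},{"tx":0.235,"ty":0.2,"tz":0.084,"wx":0,"wy":0,"wz":0,"hand":1},{"tx":0,"ty":0,"tz":0,"wx":0,"wy":0,"wz":0,"hand":1}]'
python3 -m pendant '[{"tx":0,"ty":0,"tz":0,"wx":-0.0153,"wy":0,"wz":0.0428,"hand":1},{"tx":0,"ty":0,"tz":0,"wx":-0.0153,"wy":0,"wz":0.0428,"hand":1},{"tx":0,"ty":0,"tz":0,"wx":-0.0153,"wy":0,"wz":0.0428,"hand":1},{"tx":0,"ty":0,"tz":0,"wx":-0.0153,"wy":0,"wz":0.0428,"hand":1},{"tx":0,"ty":0,"tz":0,"wx":-0.0153,"wy":0,"wz":0.0428,"hand":1},{"tx":0,"ty":0,"tz":0,"wx":-0.0153,"wy":0,"wz":0.0428,"hand":1}]'
python3 -c "
from plant import env;print(env.state()['joints'].round(1))"
```

```text
time_s: 19.55
ee_pos: [0.4987, 0.2028, 0.2046]
tool_rot: [[0.005, -1.0, -0.005], [-0.94, -0.003, -0.341], [0.341, 0.006, -0.94]]
ft_force: [-0.1, 0.7, -4.9]
opening: 0.0432
grip_force: 64.6
time_s: 20.15
ee_pos: [0.5028, 0.2063, 0.2045]
tool_rot: [[-0.712, -0.654, -0.256], [-0.615, 0.756, -0.223], [0.339, -0.001, -0.941]]
ft_force: [-0.1, 0.3, -6.1]
opening: 0.0427
grip_force: 64.8
[ 25.4  29.5   5.9  85.6  -5.2 -14.6]
```

```bash
python3 -m pendant '[{"tx":0,"ty":0,"tz":0,"wx":-0.0153,"wy":0,"wz":0.0428,"hand":1},{"tx":0,"ty":0,"tz":0,"wx":-0.0153,"wy":0,"wz":0.0428,"hand":1},{"tx":0,"ty":0,"tz":0,"wx":-0.0153,"wy":0,"wz":0.0428,"hand":1},{"tx":0,"ty":0,"tz":0,"wx":-0.0153,"wy":0,"wz":0.0428,"hand":1},{"tx":0,"ty":0,"tz":0,"wx":-0.0153,"wy":0,"wz":0.0428,"hand":1},{"tx":0,"ty":0,"tz":0,"wx":0,"wy":0,"wz":0,"hand":1},{"tx":0,"ty":0,"tz":0,"wx":0,"wy":0,"wz":0,"hand":1}]'
cat > fit2.py <<'E'
from h import *
np.set_printoptions(precision=4,suppress=True)
im,d=save('scene','q%d.png'%int(env.state()['time_s']*100))
P=cloud('scene',d,d>0); P=P[(P[:,0]>.40)&(P[:,0]<.56)&(P[:,1]>.12)&(P[:,1]<.29)&(P[:,2]>.008)&(P[:,2]<.26)]
z0=P[:,2].min(); F=P[(P[:,2]>.06)&(P[:,2]<.13)]
for _ in range(6):
  c=F.mean(0); n=np.linalg.svd(F-c,full_matrices=False)[2][2]; F=F[abs((F-c)@n)<.003]
n=n*np.sign(-n[0]); print(len(F),'normal',n,'recline',np.arcsin(n[2]),'yaw off front deg',np.degrees(np.arctan2(-n[1],-n[0])),'c',c)
Q=P[abs((P-c)@n)<.012]; print('slab',Q.min(0),Q.max(0))
for k in ['sample_board','scrap_trough','clay_block','masking_tape','speckle_cup','water_bowl']: pass
print(env.state()['joints'].round(1))
E
python3 fit2.py
```

```text
time_s: 20.85
ee_pos: [0.5027, 0.2054, 0.2048]
tool_rot: [[-0.941, -0.008, -0.338], [-0.006, 1.0, -0.005], [0.338, -0.003, -0.941]]
ft_force: [-1.0, -0.0, -5.3]
opening: 0.043
grip_force: 64.9
431 normal [-0.9052 -0.0738  0.4186] recline 0.4319033707455006 yaw off front deg 4.66094414812561 c [0.4475 0.2031 0.0855]
slab [0.4322 0.1319 0.0386] [0.5359 0.2754 0.26  ]
[18.8 29.1  5.5 85.2  6.  17.4]
```

```bash
python3 -m pendant '[{"tx":-0.051,"ty":0,"tz":0.141,"wx":0,"wy":0,"wz":0,"hand":1},{"tx":-0.051,"ty":0,"tz":0.141,"wx":0,"wy":0,"wz":0,"hand":1},{"tx":-0.01,"ty":0,"tz":0.028,"wx":0,"wy":0,"wz":0,"hand":1},{"tx":0,"ty":0,"tz":0,"wx":0,"wy":0,"wz":0,"hand":1},{"tx":0,"ty":0,"tz":0,"wx":0,"wy":0,"wz":0,"hand":1}]';python3 -m pendant '[{"tx":-0.0068,"ty":0,"tz":0.0188,"wx":0,"wy":0,"wz":0,"hand":1},{"tx":0,"ty":0,"tz":0,"wx":0,"wy":0,"wz":0,"hand":1},{"tx":0,"ty":0,"tz":0,"wx":0,"wy":0,"wz":0,"hand":1}]';python3 -m pendant '[{"tx":-0.0068,"ty":0,"tz":0.0188,"wx":0,"wy":0,"wz":0,"hand":1},{"tx":0,"ty":0,"tz":0,"wx":0,"wy":0,"wz":0,"hand":1},{"tx":0,"ty":0,"tz":0,"wx":0,"wy":0,"wz":0,"hand":1}]'; python3 fit2.py
```

```text
time_s: 21.4
ee_pos: [0.5025, 0.2058, 0.1723]
tool_rot: [[-0.941, -0.005, -0.338], [-0.004, 1.0, -0.004], [0.338, -0.003, -0.941]]
ft_force: [-0.8, 0.1, -5.7]
opening: 0.0433
grip_force: 64.8
time_s: 21.7
ee_pos: [0.5026, 0.2056, 0.1703]
tool_rot: [[-0.941, -0.005, -0.338], [-0.003, 1.0, -0.004], [0.338, -0.003, -0.941]]
ft_force: [0.4, -0.7, -6.1]
opening: 0.0432
grip_force: 64.8
time_s: 22.0
ee_pos: [0.5024, 0.2055, 0.168]
tool_rot: [[-0.941, -0.005, -0.338], [-0.003, 1.0, -0.004], [0.338, -0.003, -0.941]]
ft_force: [-0.4, 0.2, -5.6]
opening: 0.0433
grip_force: 64.8
505 normal [-0.9383 -0.0438  0.3431] recline 0.3502276441152585 yaw off front deg 2.673619316665037 c [0.4611 0.2166 0.0937]
slab [0.4311 0.1329 0.008 ] [0.5359 0.2733 0.26  ]
[18.7 30.2  2.3 81.   6.  17.5]
```

```bash
python3 -m pendant '[{"tx":-0.005,"ty":0,"tz":0.014,"wx":0,"wy":0,"wz":0,"hand":1},{"tx":0,"ty":0,"tz":0,"wx":0,"wy":0,"wz":0,"hand":1},{"tx":0,"ty":0,"tz":0,"wx":0,"wy":0,"wz":0,"hand":1}]'; python3 -m pendant '[{"tx":-0.0034,"ty":0,"tz":0.0094,"wx":0,"wy":0,"wz":0,"hand":1},{"tx":0,"ty":0,"tz":0,"wx":0,"wy":0,"wz":0,"hand":1},{"tx":0,"ty":0,"tz":0,"wx":0,"wy":0,"wz":0,"hand":1}]'
```

```text
time_s: 22.35
ee_pos: [0.5029, 0.2056, 0.1673]
tool_rot: [[-0.941, -0.005, -0.337], [-0.003, 1.0, -0.004], [0.337, -0.002, -0.941]]
ft_force: [1.8, -0.5, 3.2]
opening: 0.0435
grip_force: 65.7
time_s: 22.65
ee_pos: [0.5032, 0.2057, 0.1671]
tool_rot: [[-0.942, -0.004, -0.336], [-0.003, 1.0, -0.003], [0.336, -0.002, -0.942]]
ft_force: [1.9, -1.0, 9.3]
opening: 0.0432
grip_force: 66.6
```

Firm contact with the bench. I'll release and back off along the fingers.

```bash
python3 -m pendant '[{"tx":0,"ty":0,"tz":0,"wx":0,"wy":0,"wz":0,"hand":0},{"tx":0,"ty":0,"tz":0,"wx":0,"wy":0,"wz":0,"hand":-0.5},{"tx":0,"ty":0,"tz":0,"wx":0,"wy":0,"wz":0,"hand":-0.6},{"tx":0,"ty":0,"tz":-0.2,"wx":0,"wy":0,"wz":0,"hand":-0.6},{"tx":0,"ty":0,"tz":-0.4,"wx":0,"wy":0,"wz":0,"hand":-0.6},{"tx":0,"ty":0,"tz":-0.4,"wx":0,"wy":0,"wz":0,"hand":-0.6},{"tx":0,"ty":0,"tz":-0.4,"wx":0,"wy":0,"wz":0,"hand":-0.6},{"tx":0,"ty":0,"tz":0,"wx":0,"wy":0,"wz":0,"hand":-0.6}]'
python3 -m pendant '[{"tx":0,"ty":0,"tz":0,"wx":0,"wy":0,"wz":0,"hand":-0.6},{"tx":0,"ty":0,"tz":0,"wx":0,"wy":0,"wz":0,"hand":-0.6},{"tx":0,"ty":0,"tz":0,"wx":0,"wy":0,"wz":0,"hand":-0.6},{"tx":0,"ty":0,"tz":0,"wx":0,"wy":0,"wz":0,"hand":-0.6}]'
python3 fit2.py; python3 - <<'E'
from h import *
np.set_printoptions(precision=4,suppress=True)
im,d=env.capture('top')
for n in ['scrap_trough','clay_block','masking_tape','speckle_cup','water_bowl']:
    for m in env.masks_of(n,'top')[:2]:
        P=cloud('top',d,m['pixels']); print(n,round(m['conf'],2),np.median(P,0))
im,d=env.capture('wrist')
P=cloud('wrist',d,d>0);N=P[(P[:,2]>.02)&(P[:,2]<.21)&(P[:,0]>.4)&(P[:,0]<.66)&(P[:,1]>.12)&(P[:,1]<.29)]
for z in np.arange(.03,.2,.02):
  q=N[abs(N[:,2]-z)<.01]
  if len(q): print(z.round(2),len(q),q.min(0)[:2],q.max(0)[:2])
E
```

```text
time_s: 23.45
ee_pos: [0.5524, 0.2067, 0.3019]
tool_rot: [[-0.944, -0.004, -0.331], [-0.004, 1.0, -0.001], [0.331, -0.0, -0.944]]
ft_force: [0.4, -0.8, -0.6]
opening: 0.0684
grip_force: 0.0
time_s: 23.85
ee_pos: [0.5491, 0.206, 0.2964]
tool_rot: [[-0.94, -0.005, -0.34], [-0.003, 1.0, -0.005], [0.34, -0.003, -0.94]]
ft_force: [0.3, 0.2, 0.0]
opening: 0.0683
grip_force: 0.0
503 normal [-0.9337 -0.0497  0.3545] recline 0.3623610798213357 yaw off front deg 3.0460495020659177 c [0.4633 0.2156 0.0937]
slab [0.4331 0.1335 0.008 ] [0.5128 0.2729 0.1948]
[17.5 33.3 23.9 99.8  5.6 16.3]
scrap_trough 0.65 [ 0.4724 -0.0547  0.0782]
masking_tape 0.6 [ 0.5446 -0.1654  0.0134]
masking_tape 0.58 [ 0.4602 -0.2607  0.0188]
speckle_cup 0.64 [0.795  0.2221 0.051 ]
water_bowl 0.69 [0.7605 0.0927 0.0169]
0.03 301 [0.4381 0.1434] [0.5499 0.2704]
0.05 365 [0.4446 0.143 ] [0.5433 0.2705]
0.07 426 [0.4521 0.1423] [0.5372 0.2709]
0.09 434 [0.4592 0.1431] [0.5305 0.2702]
0.11 500 [0.4658 0.138 ] [0.5233 0.2749]
0.13 2493 [0.4732 0.1372] [0.5038 0.2762]
0.15 458 [0.4911 0.1775] [0.5285 0.2379]
0.17 355 [0.4978 0.1853] [0.5068 0.2292]
0.19 1019 [0.5053 0.1854] [0.5226 0.2295]
```

```bash
python3 -c "
from plant import env;print(env.sign_off())"
```

```text
the job is handed in; nothing more can be done
None
```

The board stands on the open bench on its lower edge and brace alone, reclining about 0.35 rad with its tiles to the front, the brace holding itself open; the other things looked unmoved when I checked (the clay block wasn't re-detected at the end), and the job is handed in at about 24 s.

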